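# Start a scan on the flatbed scanner

## Robot

A 7-joint arm with a two-finger parallel gripper is mounted at the origin on the work surface. World frame = base frame: x ahead of the robot, y to its left, z up, the work surface at z = 0. Lengths are in m, angles in rad, forces in N, time in s.
With the tool pointing down it reaches from about 0.4 to 0.9 m from the base axis. Payload 5.5 kg.
Tool frame: the origin (TCP) lies midway between the tips of the shut fingers; the grasp point (between the pads) lies 19 mm behind it; z points along the fingers, y is the line along which they close (so a half turn about z gives the same grasp; the last joint's range is limited). The gripper opens to 92 mm and grips with 3 to 60 N. Pads are 19 mm wide; open, the fingers measure 130 mm over their backs; the gripper's body (75 mm by 190 mm) begins 47 mm behind the grasp point.
Start: joints at [1.525, 0.501, -0.427, 1.55, 0.221, 1.138, -0.21], TCP at [0.198, -0.619, 0.227] pointing down, gripper open.
Joint ranges: [-2.88, 2.88], [-0.31, 2.03], [-1.54, 1.56], [0.2, 2.42], [-1.41, 4.55], [0.19, 2.02], [-2.57, 2.57]. Speed limits (rad/s): [2.57, 2.57, 3.14, 3.14, 3.14, 3.14, 3.14].

## Interface

Orientations are given as a unit quaternion [x, y, z, w].
In Python, from cell import bot, cams gives the robot as it stands.
- The arm moves only by the shell command python3 -m creep 'ROWS'. ROWS is JSON, a list of rows, each an object with "angular": the turn, a rotation vector about the tool's x, y, z in rad, a list of three; "linear": the shift along the tool's x, y, z in mm, a list of three; "gripper": the finger opening in mm, from 0 to 91.8. In form: [{"angular": [rx, ry, rz], "linear": [x, y, z], "gripper": gripper}, ...]. A call has 1 to 20 rows; each row shifts and turns the commanded pose from where the row before left it, along the tool's axes as they then stand; what a row does not reach is not made up. A row lasts 1/8 s, in which the tool goes at most 62.5 mm and 10.7 degrees, less where a joint would pass 70% of its speed; a pose out of reach is approached as far as the arm can. A call is refused whole if a number of a shift passes 62.5 or a number of a turn 0.188, either way. A call with a gripper value outside its range is refused whole. The fingers move at their own pace and stop on an object; the grip force is fixed at half the most. Time passes only in rows, so rows that do not move let the fingers close. It gives the time, the measured TCP pose, the force, the opening and the grip force at its end, in the units of the state.
- bot.get_obs(): the state, without advancing time (a new reading comes with each control period).
- cams.get_image(name): name is "scene" or "top" or "wrist"; returns the picture (400x640x3 uint8, red, green, blue); there is no depth.
- cams.camera_info(name): a dict with "intrinsics" (3x3 intrinsics, pixels), "R" (3x3) and "t" (3): a world point X has camera coordinates R X + t; the wrist camera has in their place "mount" (4x4, takes a point from camera to tool coordinates, whose origin is the TCP and whose axes are the flange's). Camera axes: x right, y down, z forward; pixel columns grow to the right and rows downward; lengths in m; the calibration is good to about 2 mm. The wrist camera is an equidistant fisheye: a pixel r from the principal point sees the ray r / f radians off the axis. A picture is of the moment at which its call begins: read the wrist's pose just before it. camera_info takes no time and is no camera call.
- bot.finish_job(): hands the job in; it is judged then, once.
The state is a dict: "t": time; "qpos": joint angles; "joint_velocities": joint speeds; "joint_efforts": joint torques, N m; "ee_pos": TCP position; "eef_rot": TCP orientation; "contact_force": force on the tool from outside, world axes, zero at the start; "torque": the same for the moment, N m; "gripper_width": opening from 0.0 (shut) to 1.0 (fully open); "grasp_force": force on a finger pad.
Only numpy, scipy, OpenCV 4.12 (cv2) and the standard library are available. Lean on these libraries where they do the work, as an engineer would, in place of code of your own. Each camera call takes 0.05 s, during which the arm holds its last target. There are 200 camera calls.

## Task

Get the print on the study's flatbed scanner scanned: first switch the scanner on by pressing the raised end of its black power rocker right over, then gently push the open lid fully shut, and last press the green start key fully down and let it spring back up. Only press and push: leave the red and blue keys unpressed, the print lying on the glass and the loupe standing on the control panel, and do not disturb the other things on the desk.

Things in the scene. Friction and masses are not known exactly. Their poses are not given: they have to be found in the camera images.
- scanner: White A4 flatbed scanner, fixed, 345 deep (its x) x 430 wide (its y), sizes in mm. Origin: centre of its underside; x runs from its front to its back (lid hinge), y to the left seen from the front, z up. Its front strip, x -172 to -102, is a level grey control panel, top at z 60; shut, the lid begins at x -102. Behind the panel lies the glass, 215 x 300, sunk 5 in a rim 60 high.
- power_rocker (a joint): Black power rocker, a V-shaped paddle 25 (scanner x) x 40 (scanner y), left on the panel, pivoting about scanner x at x -140, y 155, z 66 of the scanner. Rad: -0.18 off (start), +0.18 fully on, on beyond 0.12; no spring, stays as left. About 2 to 3 N on the raised end turns it. Press 14 to 18 from the pivot, off the other half, which rises. When on, the pressed half is level.
- on_end (a point): Top of the outer tip of the rocker's half with the white stripe, its half towards the scanner's left (+y) side: the raised end to press. 19.5 mm from the pivot line; off, it is 7.5 mm above the pivot; moves with the rocker.
- lid (a joint): Scanner lid hinged at the back, a white slab 252 mm from hinge to free edge, 410 wide, 22 thick, 0.55 kg. Rad: 0 fully shut, grows as it opens; starts at 0.65 to 0.95. A stiff hinge holds it where it is left: it neither falls nor springs; about 3 N down on the free edge pushes it. Shut, its outer face is 22 above the hinge line.
- lid_edge (a point): Middle of the lid's free edge, on the outer face (252 from the hinge line, 22 off it); moves with the lid. Shut, it is 83 above the desk.
- lid_hinge (a point): Middle of the lid's hinge line, at (x 150, y 0, z 61) in the scanner's frame; the hinge line runs along scanner y.
- start_key (a joint): Green start key, round, diameter 28 mm, standing 8 above the panel's 60, at x -140, y -150 of the scanner. In m: 0 up, 0.005 fully down, counts as pressed beyond 0.0035. A spring returns it; fully down takes about 4 N.
- start_key_top (a point): Centre of the green start key's top face, moves with it.
- stop_key (a joint): Red stop key, round, diameter 21 mm, standing 8 above the panel at x -140, y -80 of the scanner, 70 to the left of the green key; same travel and spring. Not to be pressed.
- mode_key (a joint): Blue mode key, round, diameter 21 mm, standing 8 above the panel at x -140, y -25 of the scanner, 125 to the left of the green key; same travel and spring. Not to be pressed.
- loupe: Loose magnifying loupe, a black and clear cylinder, diameter 36, 38 mm tall, standing upright on the control panel between the rocker and the blue key; origin at the centre of its underside.
- print: Loose mounted print lying face down on the scanner glass, brown board 130 x 180 x 3; origin at the centre of its underside.
- mug: Loose blue mug, diameter 80 and 92 tall, beside the scanner; origin under its centre.
- succulent: Loose white pot with a green succulent, 88 wide, about 125 tall, beside the scanner; origin under its centre.
- clock: Loose brass desk clock on a wooden foot 50 x 75, 111 tall, beside the scanner; origin under its centre.
- stapler: Loose red and black stapler 145 x 36 x 35, lying left of the scanner; origin under its centre.
Things that resemble listed ones, but are neither listed nor needed, are in the scene too. What is shaped like the loupe but pink is not meant.

How it is judged:
On the way, in this order (a step that is already met when the one before it is completed fails the run):
1. the power rocker is switched on while the lid is open (value of joint power_rocker above 0.12 rad and value of joint lid above 0.3 rad), for 0.1 s.
2. the lid is pushed fully shut (value of joint lid below 0.025 rad), for 0.2 s.
3. the green start key is pressed down (value of joint start_key above 0.0035 m), for 0.03 s.
At the end, for the whole second after the job is handed in: The power rocker is on (beyond 0.12 rad), the lid shut (under 0.025 rad, 6 mm at its edge), all three keys are up again (within 1.5 mm), and the print, the loupe and the four things on the desk are at rest, upright, within 15 mm of where they stood (value of joint power_rocker above 0.12 rad and value of joint lid below 0.025 rad and value of joint each of start_key, stop_key, mode_key below 0.0015 m and not (distance of print from where it was at the start of the episode above 0.015 m) and not (distance of loupe from where it was at the start of the episode above 0.015 m) and not (distance of mug from where it was at the start of the episode above 0.015 m) and not (distance of succulent from where it was at the start of the episode above 0.015 m) and not (distance of clock from where it was at the start of the episode above 0.015 m) and not (distance of stapler from where it was at the start of the episode above 0.015 m) and not (angle between loupe's own z axis and vertical above 0.15 rad) and not (angle between mug's own z axis and vertical above 0.15 rad) and not (angle between succulent's own z axis and vertical above 0.15 rad) and not (angle between clock's own z axis and vertical above 0.15 rad) and not (angle between stapler's own z axis and vertical above 0.15 rad) and linear speed of each of print, loupe, mug, succulent, clock, stapler below 0.02 m/s); the robot touches nothing.
It fails at once if the start key is pressed while the scanner is off or its lid is open (value of joint start_key above 0.002 m and (value of joint power_rocker below 0.12 rad or value of joint lid above 0.04 rad)).
It fails at once if the red or the blue key is pressed (value of joint any of stop_key, mode_key above 0.0025 m).
It fails at once if the lid is lifted further open, or slammed (faster than 2.5 rad/s) (value of joint lid above 1.05 rad or velocity of joint lid below -2.5 rad/s).
It fails at once if the print or the loupe is moved more than 15 mm, lifted or tipped over (distance of any of print, loupe from where it was at the start of the episode above 0.015 m or angle between loupe's own z axis and vertical above 0.3 rad or angle between print's own z axis and vertical above 0.1 rad).
It fails at once if a thing on the desk is moved more than 15 mm or tipped (distance of any of mug, succulent, clock, stapler from where it was at the start of the episode above 0.015 m or angle between any of mug, succulent, clock, stapler's own z axis and vertical above 0.3 rad).
It also fails if it takes over 51 s, if anything falls off the work surface, if the arm or the gripper's body presses on something with over 40 N, if the wrist force passes 120 N, or if a joint passes its speed limit or range.

## Working session

There is one attempt and no reset: what is moved stays moved. The work goes in short steps, Python scripts to look and compute and a shell command to move; the robot and the scene stay as the last step left them, time stands still between calls to the robot, and variables do not carry over. Pictures are saved under pics/ and viewed, at most 10 in all, crops included, and the job is handed in when it is done.

```bash
mkdir -p pics; python3 - <<'E'
from cell import bot,cams
import cv2,numpy as np
o=bot.get_obs();print({k:np.round(v,3).tolist() for k,v in o.items()})
for n in ["scene","top","wrist"]:
    cv2.imwrite(f"pics/{n}0.png",cams.get_image(n)[:,:,::-1]);c=cams.camera_info(n);print(n,{k:np.round(v,4).tolist() if not isinstance(v,str) else v for k,v in c.items()})
E
```

```text
{'t': 0.0, 'qpos': [1.525, 0.502, -0.427, 1.551, 0.221, 1.138, -0.21], 'joint_velocities': [-0.001, 0.001, -0.002, -0.001, -0.001, 0.0, 0.001], 'joint_efforts': [0.0, -56.659, -5.816, -27.911, -0.069, 0.031, 0.0], 'ee_pos': [0.197, -0.619, 0.226], 'eef_rot': [0.988, 0.154, -0.0, -0.001], 'contact_force': [-1.007, -0.194, 0.14], 'torque': [0.002, 0.004, 0.059], 'grasp_force': 0.0, 'gripper_width': 0.998}
scene {'intrinsics': [[451.5523, 0.0, 312.2276], [0.0, 451.5523, 202.4424], [0.0, 0.0, 1.0]], 'R': [[-0.951, 0.3087, 0.0197], [0.2093, 0.6891, -0.6938], [-0.2277, -0.6557, -0.7199]], 't': [0.5459, -0.0518, 1.7543]}
top {'intrinsics': [[507.5896, 0.0, 319.6033], [0.0, 507.5896, 200.4713], [0.0, 0.0, 1.0]], 'R': [[-0.0129, -0.9999, -0.0009], [-0.995, 0.0129, -0.0991], [0.0991, -0.0004, -0.9951]], 't': [0.0149, 0.6015, 1.8062]}
wrist {'intrinsics': [[309.7069, 0.0, 318.2953], [0.0, 309.7069, 203.3916], [0.0, 0.0, 1.0]], 'mount': [[0.0009, -0.9572, -0.2894, 0.0784], [1.0, 0.001, -0.0002, 0.0021], [0.0005, -0.2894, 0.9572, -0.1563], [0.0, 0.0, 0.0, 1.0]]}
```

View pics/top0.png

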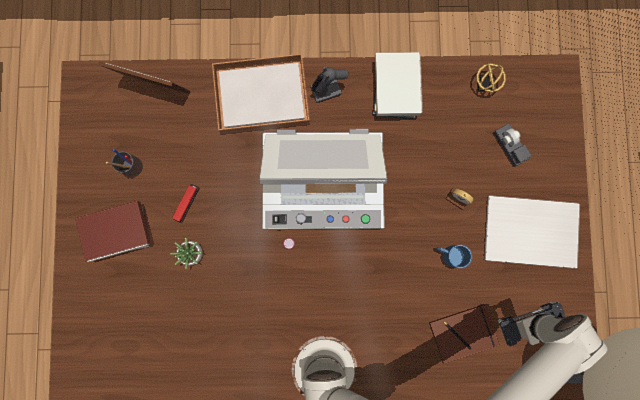

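View pics/scene0.png

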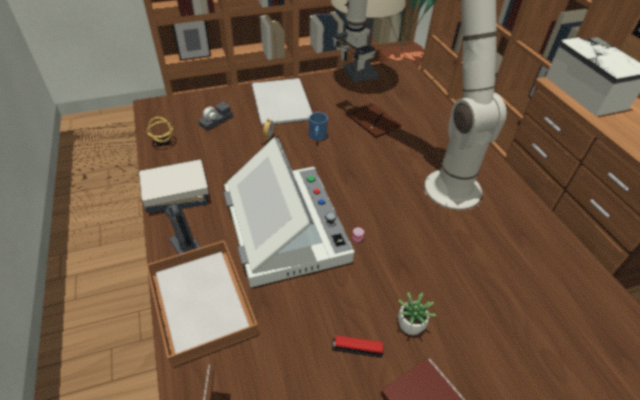

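The top view shows the scanner square to the robot: rocker about (279,219), loupe (300,219), blue (330,219), red (346,219) and green (365,219). The lid is open with its edge near row 180. The mug (458,256), succulent (187,254) and pink decoy (289,243) stand clear of the panel.

```bash
cat > h.py <<'E'
import numpy as np,cv2
from cell import bot,cams
from scipy.spatial.transform import Rotation as Ro
def ray(name,px,obs=None):
    c=cams.camera_info(name);K=np.array(c["intrinsics"])
    if name!="wrist":
        R=np.array(c["R"]);d=R.T@np.linalg.solve(K,[px[0],px[1],1]);return -R.T@np.array(c["t"]),d
    u=(np.array(px)-K[:2,2])/K[0,0];th=np.hypot(*u);d=np.r_[np.sin(th)*u/max(th,1e-9),np.cos(th)]
    M=np.array(c["mount"]);Rt=Ro.from_quat(obs["eef_rot"]).as_matrix()
    return Rt@M[:3,3]+np.array(obs["ee_pos"]),Rt@M[:3,:3]@d
def plane(name,px,z,obs=None):
    o,d=ray(name,px,obs);return o+d*(z-o[2])/d[2]
def blobs(im,kind,box,amin=15):
    h=cv2.cvtColor(im,cv2.COLOR_RGB2HSV);x0,y0,x1,y1=box
    r={"green":((45,90,50),(85,255,255)),"blue":((105,90,50),(130,255,255)),"red":((172,110,80),(180,255,255)),"black":((0,0,0),(180,255,50))}[kind]
    m=cv2.inRange(h,*[np.array(a) for a in r])
    k=np.zeros_like(m);k[y0:y1,x0:x1]=m[y0:y1,x0:x1]
    n,_,s,c=cv2.connectedComponentsWithStats(k)
    return [(c[i].round(1).tolist(),s[i].tolist()) for i in range(1,n) if s[i,4]>=amin]
E
python3 - <<'E'
from h import *
im=cv2.imread("pics/top0.png")[:,:,::-1].copy()
for k in ["green","blue","red","black"]:
    for c,s in blobs(im,k,(262,205,385,232)): print(k,c,s,plane("top",c,.068).round(4))
for p in [(261,180),(386,180)]: print(plane("top",p,.26).round(3))
# lid edge by top+scene: scene pts of free edge ends
im2=cv2.resize(np.hstack([im[125:235,250:400]]),None,fx=5,fy=5,interpolation=2);cv2.imwrite("pics/c.png",im2[:,:,::-1])
s=cv2.imread("pics/scene0.png");cv2.imwrite("pics/s.png",cv2.resize(s[130:290,215:365],None,fx=3.7,fy=3.7,interpolation=2))
E
```

```text
green [365.1, 218.5] [362, 215, 8, 8, 51] [ 0.5318 -0.1525  0.068 ]
blue [329.7, 218.7] [327, 216, 6, 6, 28] [ 0.5327 -0.0276  0.068 ]
[0.646 0.192 0.26 ]
[ 0.641 -0.204  0.26 ]
```

View pics/c.png

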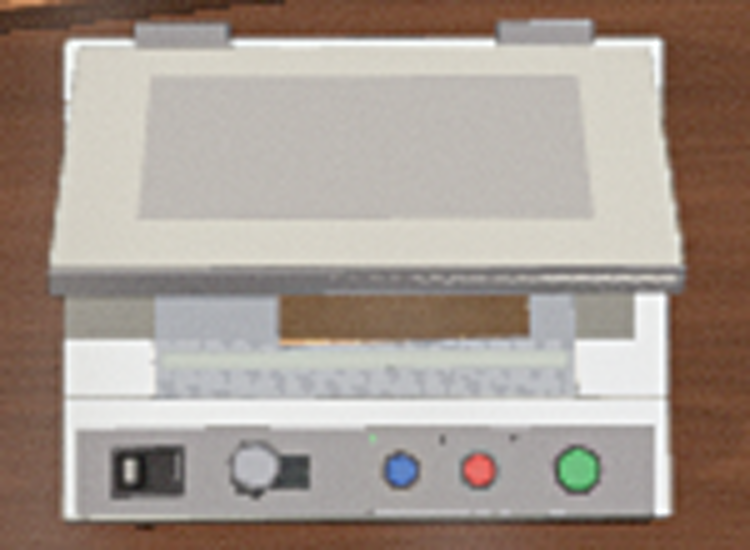

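View pics/s.png

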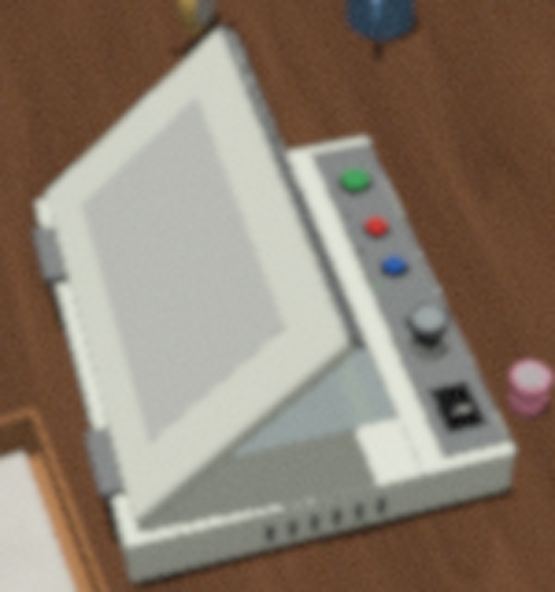

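```bash
python3 - <<'E'
from h import *
from scipy.optimize import brentq
g=np.array([.5318,-.1525]);b=np.array([.5327,-.0276]);y=(b-g)/np.linalg.norm(b-g);x=np.array([y[1],-y[0]])
O=g+.14*x+.15*y;W=lambda a,c:(O+a*x+c*y).round(4)
print("origin",O,"yaw",np.arctan2(x[1],x[0]),"rocker",W(-.14,.155),plane("top",(279.6,219.2),.063).round(4),"loupe",plane("top",(301,218.6),.098).round(3),"hinge",W(.15,0))
hx=W(.15,0)[0]
E=lambda t,s=.252:(hx-s*np.cos(t)+.022*np.sin(t),.061+s*np.sin(t)+.022*np.cos(t))
def f(t,row=178.4):
    X,Z=E(t);return plane("top",(318.5,row),Z)[0]-X
for r in (176.5,178.4,179.5):
  ts=np.linspace(.4,1.1,15);v=[f(t,r) for t in ts]
  print(r,[round(brentq(f,ts[i],ts[i+1],args=(r,)),3) for i in range(14) if v[i]*v[i+1]<0],np.round(v,3))
for t in (.9,.8,.7,.6,.5,.4,.3,.2,.1,0):print(t,np.round(E(t),3),np.round(E(t,.235),3))
E
python3 -m creep '[{"angular":[0,0,0.155],"linear":[0,0,-20],"gripper":0},{"angular":[0,0,0.154],"linear":[0,0,-20],"gripper":0},{"angular":[0,0,0],"linear":[10,-40,-20],"gripper":0},{"angular":[0,0,0],"linear":[15,-50,-20],"gripper":0},{"angular":[0,0,0],"linear":[15,-50,0],"gripper":0},{"angular":[0,0,0],"linear":[15,-50,0],"gripper":0},{"angular":[0,0,0],"linear":[15,-50,0],"gripper":0},{"angular":[0,0,0],"linear":[15,-50,0],"gripper":0}]'
```

```text
origin [ 0.6728772  -0.00351267] yaw -0.007205639900496971 rocker [0.534  0.1525] [0.5335 0.1496 0.063 ] loupe [0.532 0.073 0.098] hinge [ 0.8229 -0.0046]
176.5 [0.766] [ 0.068  0.06   0.052  0.043  0.034  0.024  0.014  0.003 -0.007 -0.019
 -0.03  -0.042 -0.054 -0.066 -0.078]
178.4 [0.737] [ 0.061  0.054  0.045  0.037  0.027  0.018  0.008 -0.003 -0.014 -0.025
 -0.036 -0.048 -0.06  -0.072 -0.084]
179.5 [0.72] [ 0.058  0.05   0.042  0.033  0.024  0.014  0.004 -0.006 -0.017 -0.028
 -0.04  -0.051 -0.063 -0.075 -0.088]
0.9 [0.683 0.272] [0.694 0.259]
0.8 [0.663 0.257] [0.675 0.245]
0.7 [0.644 0.24 ] [0.657 0.229]
0.6 [0.627 0.221] [0.641 0.212]
0.5 [0.612 0.201] [0.627 0.193]
0.4 [0.599 0.179] [0.615 0.173]
0.3 [0.589 0.156] [0.605 0.151]
0.2 [0.58  0.133] [0.597 0.129]
0.1 [0.574 0.108] [0.591 0.106]
0 [0.571 0.083] [0.588 0.083]
t: 1.15
ee_pos: [0.2829, -0.3275, 0.3066]
eef_rot: [1.0, -0.0, -0.0, 0.0]
contact_force: [1.4, -0.6, 0.7]
gripper_width: 0.179
grasp_force: 0.0
```

```bash
python3 -m creep '[{"angular":[0,0,0],"linear":[15,-50,0],"gripper":0},{"angular":[0,0,0],"linear":[15,-50,0],"gripper":0},{"angular":[0,0,0],"linear":[15,-50,0],"gripper":0},{"angular":[0,0,0],"linear":[15,-50,0],"gripper":0},{"angular":[0,0,0],"linear":[15,-50,0],"gripper":0},{"angular":[0,0,0],"linear":[15,-50,0],"gripper":0},{"angular":[0,0,0],"linear":[15,-50,0],"gripper":0},{"angular":[0,0,0],"linear":[15,-50,0],"gripper":0},{"angular":[0,0,0],"linear":[15,-50,0],"gripper":0},{"angular":[0,0,0],"linear":[15,-40,0],"gripper":0},{"angular":[0,0.15,0],"linear":[0,0,0],"gripper":0},{"angular":[0,0.15,0],"linear":[0,0,0],"gripper":0},{"angular":[0,0,0],"linear":[0,0,0],"gripper":0},{"angular":[0,0,0],"linear":[0,0,0],"gripper":0}]'
python3 - <<'E'
from h import *
o=bot.get_obs();print(np.round(o["qpos"],2),o["ee_pos"])
cv2.imwrite("pics/w1.png",cams.get_image("wrist")[:,:,::-1])
E
```

```text
t: 2.9
ee_pos: [0.4263, 0.1623, 0.3085]
eef_rot: [0.995, 0.002, 0.101, -0.004]
contact_force: [0.8, -0.9, 1.0]
gripper_width: 0.006
grasp_force: 0.0
[ 0.95 -0.22 -1.25  2.04 -0.19  0.98 -1.79] [0.42630021 0.16230174 0.30847985]
```

View pics/w1.png

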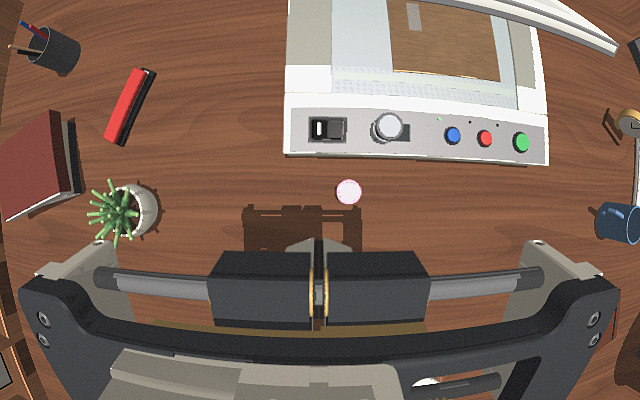

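The wrist view shows the rocker at about (328,129) with its white stripe at (320,129), the loupe at (388,127), green at (521,142). The fingers are shut.

```bash
python3 - <<'E'
from h import *
o=bot.get_obs()
for n,p,z in [("rocker",(328,129),.064),("rock left end",(309,129),.06),("rock right",(347,129),.06),("green",(521,141),.068),("blue",(453,135),.068),("succ",(140,210),.05)]: print(n,plane("wrist",p,z,o).round(4))
E
python3 -m creep '[{"angular":[0,0,0],"linear":[20,-5,0],"gripper":0},{"angular":[0,0.1,0],"linear":[30,0,20],"gripper":0},{"angular":[0,0,0],"linear":[20,0,40],"gripper":0},{"angular":[0,0,0],"linear":[0,0,0],"gripper":0},{"angular":[0,0,0],"linear":[0,0,0],"gripper":0}]'
```

```text
rocker [0.5341 0.151  0.064 ]
rock left end [0.5346 0.1765 0.06  ]
rock right [0.535  0.1252 0.06  ]
green [ 0.5326 -0.1472  0.068 ]
blue [ 0.5322 -0.0253  0.068 ]
succ [0.4208 0.4448 0.05  ]
t: 3.58
ee_pos: [0.4856, 0.1614, 0.2849]
eef_rot: [0.988, 0.001, 0.156, -0.01]
contact_force: [0.4, -0.4, 0.1]
gripper_width: 0.007
grasp_force: 0.0
```

```bash
python3 -m creep '[{"angular":[0,0,0],"linear":[-3,-2,40],"gripper":0},{"angular":[0,0,0],"linear":[-3,-2,40],"gripper":0},{"angular":[0,0,0],"linear":[-3,-2,40],"gripper":0},{"angular":[0,0,0],"linear":[-2,-1,40],"gripper":0},{"angular":[0,0,0],"linear":[0,0,31],"gripper":0},{"angular":[0,0,0],"linear":[0,0,0],"gripper":0},{"angular":[0,0,0],"linear":[0,0,0],"gripper":0}]'; python3 -c "
from h import *
print(bot.get_obs()['qpos'].round(2) if 1 else 0)"
```

```text
t: 4.45
ee_pos: [0.4404, 0.1384, 0.1916]
eef_rot: [0.982, 0.006, 0.185, -0.028]
contact_force: [0.2, 0.4, -0.1]
gripper_width: 0.008
grasp_force: 0.0
[ 1.3  -0.3  -1.53  2.32 -0.54  0.5  -1.41]
```

```bash
python3 - <<'E'
from h import *
a=cams.get_image("scene");b=cams.get_image("top")
cv2.imwrite("pics/st1.png",cv2.resize(np.vstack([a[:300,100:],b[100:,100:]]),None,fx=.98,fy=.98)[:,:,::-1])
E
```

```text
(no output)
```

View pics/st1.png

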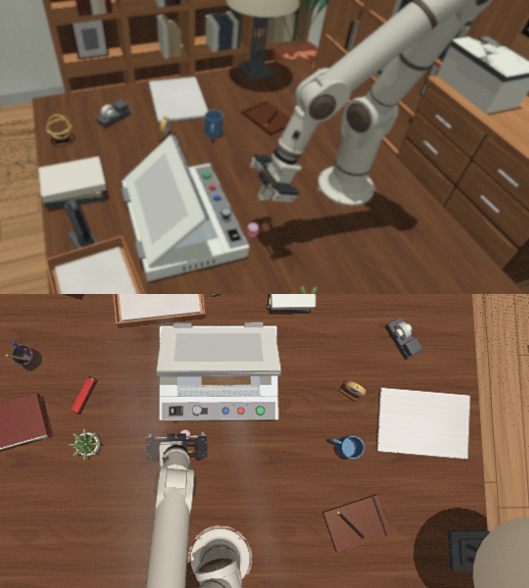

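The rows drove the arm into a folded posture, with q2 and q3 at their limits and the TCP pulled back. The scene is undisturbed, so I'll rise, level the tool and move farther out.

```bash
cat >> h.py <<'E'
def go(tgt,tilt=0,yaw=0):
    o=bot.get_obs();R=Ro.from_quat(o["eef_rot"]);G=Ro.from_euler("z",yaw)*Ro.from_quat([1,0,0,0])*Ro.from_euler("y",tilt)
    a=(R.inv()*G).as_rotvec();d=np.array(tgt)-o["ee_pos"]
    print("q",np.round(o["qpos"],2),"p",np.round(o["ee_pos"],4),"F",np.round(o["contact_force"],1))
    print("turn",a.round(3),"lin now",(R.inv().apply(d)*1e3).round(1),"lin after turn",(G.inv().apply(d)*1e3).round(1))
E
python3 -m creep '[{"angular":[0,0,0],"linear":[15,0,-40],"gripper":0},{"angular":[0,0,0],"linear":[15,0,-40],"gripper":0},{"angular":[0,-0.12,0],"linear":[20,0,-30],"gripper":0},{"angular":[0,-0.12,0],"linear":[30,0,0],"gripper":0},{"angular":[0,-0.12,0],"linear":[30,0,0],"gripper":0},{"angular":[0,0,0],"linear":[0,0,0],"gripper":0}]'
python3 -c "
from h import *
go([.52,.169,.30])"
```

```text
t: 5.3
ee_pos: [0.4603, 0.1374, 0.3019]
eef_rot: [0.999, 0.021, 0.027, -0.031]
contact_force: [0.6, 0.0, -0.5]
gripper_width: 0.006
grasp_force: 0.0
q [ 0.92  0.25 -1.39  1.91  0.23  1.12 -2.08] p [0.4603 0.1374 0.3019] F [ 0.6  0.  -0.5]
turn [-0.063 -0.055  0.042] lin now [ 60.8 -28.8   7. ] lin after turn [ 59.7 -31.6   1.9]
```

```bash
python3 -m creep '[{"angular":[-0.063,0,0.042],"linear":[20,-10,0],"gripper":0},{"angular":[0,0,0],"linear":[20,-10,0],"gripper":0},{"angular":[0,0.05,0],"linear":[20,-12,0],"gripper":0},{"angular":[0,0.05,0],"linear":[0,0,30],"gripper":0},{"angular":[0,0,0],"linear":[0,0,30],"gripper":0},{"angular":[0,0,0],"linear":[0,0,0],"gripper":0},{"angular":[0,0,0],"linear":[0,0,0],"gripper":0}]'
python3 -c "
from h import *
go([.53,.169,.16],.17)"
```

```text
t: 6.18
ee_pos: [0.5261, 0.1702, 0.2504]
eef_rot: [0.997, 0.001, 0.083, 0.007]
contact_force: [-0.0, -0.3, 1.1]
gripper_width: 0.007
grasp_force: 0.0
q [ 0.54  0.38 -1.15  1.89  0.53  1.02 -2.4 ] p [0.5261 0.1702 0.2504] F [-0.  -0.3  1.1]
turn [0.015 0.004 0.003] lin now [-11.1  -0.1  89.8] lin after turn [-11.4   1.2  89.7]
```

```bash
python3 -m creep '[{"angular":[0,0,0.15],"linear":[-4,0,30],"gripper":0},{"angular":[0,0,0.1],"linear":[-4,0,30],"gripper":0},{"angular":[0,0,0],"linear":[-3,0,30],"gripper":0},{"angular":[0,0,0],"linear":[0,0,0],"gripper":0},{"angular":[0,0,0],"linear":[0,0,0],"gripper":0}]'
python3 -c "
from h import *
go([.531,.169,.085],.17,-.25)"
```

```text
t: 6.8
ee_pos: [0.5289, 0.1717, 0.1633]
eef_rot: [0.99, -0.113, 0.081, -0.002]
contact_force: [0.9, 0.4, 0.4]
gripper_width: 0.008
grasp_force: 0.0
q [ 0.15  0.37 -0.67  1.97  0.44  0.78 -2.57] p [0.5289 0.1717 0.1633] F [0.9 0.4 0.4]
turn [-0.027  0.01   0.021] lin now [-9.8  3.9 77.6] lin after turn [-10.6   2.1  77.6]
```

```bash
python3 -m creep '[{"angular":[0,0,0.15],"linear":[0,0,0],"gripper":0},{"angular":[0,0,0.15],"linear":[0,0,0],"gripper":0},{"angular":[0,0,0],"linear":[0,0,0],"gripper":0}]'
python3 -c "
from h import *
go([.531,.169,.085],.17,-.55)"
```

```text
t: 7.18
ee_pos: [0.5263, 0.1709, 0.1587]
eef_rot: [0.972, -0.222, 0.076, -0.007]
contact_force: [0.1, -0.0, 0.7]
gripper_width: 0.005
grasp_force: 0.0
q [-0.31  0.3  -0.12  1.99  0.18  0.73 -2.57] p [0.5263 0.1709 0.1587] F [ 0.1 -0.   0.7]
turn [-0.063  0.027  0.095] lin now [-5.7  3.1 73.6] lin after turn [-7.5 -0.9 73.5]
```

```bash
python3 -m creep '[{"angular":[0,0,-0.14],"linear":[0,0,-10],"gripper":0},{"angular":[0,0,-0.14],"linear":[0,0,-10],"gripper":0},{"angular":[0,0,-0.14],"linear":[0,0,0],"gripper":0},{"angular":[0,0,-0.14],"linear":[0,0,0],"gripper":0},{"angular":[0,0,-0.1],"linear":[0,0,0],"gripper":0},{"angular":[0,0,0],"linear":[0,0,0],"gripper":0}]'
python3 -c "
from h import *
go([.531,.169,.1],.17,.2)"
```

```text
t: 7.92
ee_pos: [0.5229, 0.1702, 0.1777]
eef_rot: [0.992, 0.104, 0.073, 0.017]
contact_force: [-0.1, 0.1, -0.4]
gripper_width: 0.006
grasp_force: 0.0
q [-0.19  0.28 -0.26  1.98  0.22  0.78 -1.95] p [0.5229 0.1702 0.1777] F [-0.1  0.1 -0.4]
turn [0.048 0.027 0.012] lin now [-3.4 -1.  78. ] lin after turn [-5.6  2.8 77.9]
```

Posture is healthy now. Descend to just above the rocker tip.

```bash
python3 -m creep '[{"angular":[0.048,0.027,0],"linear":[-2,1,26],"gripper":0},{"angular":[0,0,0],"linear":[-2,1,26],"gripper":0},{"angular":[0,0,0],"linear":[-2,1,26],"gripper":0},{"angular":[0,0,0],"linear":[0,0,0],"gripper":0},{"angular":[0,0,0],"linear":[0,0,0],"gripper":0}]'
python3 -c "
from h import *
go([.532,.169,.066],.17,.2)
cv2.imwrite('pics/w2.png',cams.get_image('wrist')[:,:,::-1])"
```

```text
t: 8.55
ee_pos: [0.5304, 0.1673, 0.1]
eef_rot: [0.991, 0.105, 0.084, -0.008]
contact_force: [-0.2, -0.5, 0.6]
gripper_width: 0.003
grasp_force: 0.0
q [-0.18  0.39 -0.23  2.05  0.23  0.56 -1.93] p [0.5304 0.1673 0.1   ] F [-0.2 -0.5  0.6]
turn [0.    0.    0.011] lin now [-3.8 -1.4 33.9] lin after turn [-3.9 -1.3 33.9]
```

View pics/w2.png

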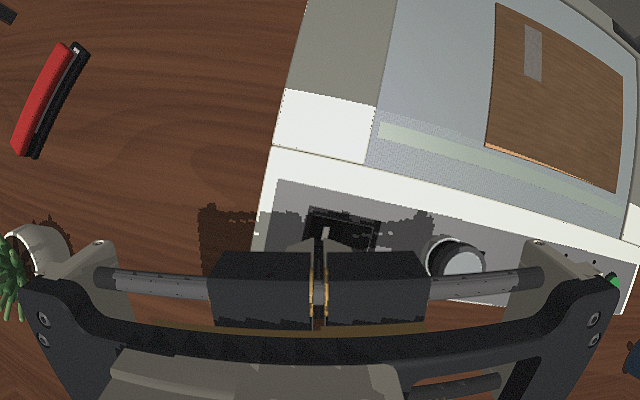

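The wrist view shows the shut fingers just in front of and over the rocker's striped half (stripe about (326,232)), with the loupe well to the right at (455,262). Press now.

```bash
python3 -m creep '[{"angular":[0,0,0],"linear":[-2,-1,14],"gripper":0},{"angular":[0,0,0],"linear":[-2,0,8],"gripper":0},{"angular":[0,0,0],"linear":[0,0,5],"gripper":0},{"angular":[0,0,0],"linear":[0,0,4],"gripper":0},{"angular":[0,0,0],"linear":[0,0,0],"gripper":0}]'
python3 -c "
from h import *
go([.532,.169,.066],.17,.2)"
```

```text
t: 9.22
ee_pos: [0.53, 0.1683, 0.0679]
eef_rot: [0.991, 0.106, 0.083, -0.007]
contact_force: [-4.9, -0.1, 7.9]
gripper_width: 0.004
grasp_force: 4.1
q [-0.2   0.45 -0.21  2.06  0.26  0.49 -1.96] p [0.53   0.1683 0.0679] F [-4.9 -0.1  7.9]
turn [0.001 0.003 0.012] lin now [ 1.8 -0.3  2.2] lin after turn [ 1.8 -0.3  2.2]
```

```bash
python3 -m creep '[{"angular":[0,0,0],"linear":[0,0,2],"gripper":0},{"angular":[0,0,0],"linear":[0,0,0],"gripper":0}]'; python3 -m creep '[{"angular":[0,0,0],"linear":[0,0,-10],"gripper":0},{"angular":[0,0,0],"linear":[-8,0,-30],"gripper":0},{"angular":[0,0,0],"linear":[-15,0,-40],"gripper":0},{"angular":[0,0,0],"linear":[-10,0,-40],"gripper":0},{"angular":[0,0,0],"linear":[0,0,-30],"gripper":0},{"angular":[0,0,0],"linear":[0,0,0],"gripper":0}]'
python3 -c "
from h import *
go([.66,0,.30],0,.2)
im=cams.get_image('wrist');cv2.imwrite('pics/w3.png',cv2.resize(im[60:230,220:460],None,fx=3,fy=3)[:,:,::-1])"
```

```text
t: 9.48
ee_pos: [0.5301, 0.1684, 0.0673]
eef_rot: [0.991, 0.106, 0.083, -0.007]
contact_force: [-12.2, -1.5, 22.2]
gripper_width: 0.004
grasp_force: 12.4
t: 10.22
ee_pos: [0.4765, 0.1568, 0.211]
eef_rot: [0.991, 0.105, 0.087, -0.008]
contact_force: [0.6, 0.5, -0.5]
gripper_width: 0.003
grasp_force: 0.0
q [-0.12  0.13 -0.29  2.08  0.11  0.77 -1.84] p [0.4765 0.1568 0.211 ] F [ 0.6  0.5 -0.5]
turn [ 0.002 -0.175  0.011] lin now [159.7 192.  -61.6] lin after turn [148.7 190.1 -89. ]
```

View pics/w3.png

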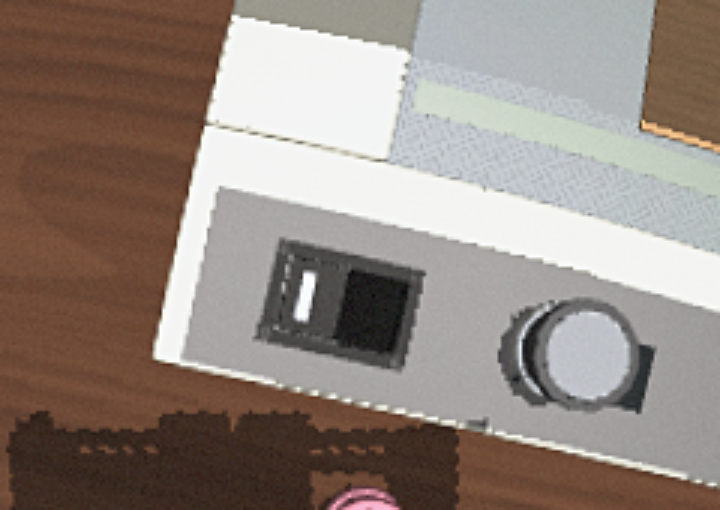

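The crop shows the rocker switched: striped half level at (300,300), dark half raised, loupe unmoved. Now go over the lid.

```bash
python3 -m creep '[{"angular":[0,-0.06,0],"linear":[0,0,-40],"gripper":0},{"angular":[0,-0.06,0],"linear":[0,0,-40],"gripper":0},{"angular":[0,-0.055,0],"linear":[0,0,-40],"gripper":0},{"angular":[0,0,0],"linear":[32,39,0],"gripper":0},{"angular":[0,0,0],"linear":[32,39,0],"gripper":0},{"angular":[0,0,0],"linear":[32,39,0],"gripper":0},{"angular":[0,0,0],"linear":[32,39,0],"gripper":0},{"angular":[0,0,0],"linear":[32,39,0],"gripper":0},{"angular":[0,0,0],"linear":[0,0,0],"gripper":0},{"angular":[0,0,0],"linear":[0,0,0],"gripper":0}]'
python3 -c "
from h import *
go([.675,-.004,.26],0,.0)"
```

```text
t: 11.52
ee_pos: [0.6586, -0.0027, 0.3246]
eef_rot: [0.994, 0.105, -0.005, 0.002]
contact_force: [-0.5, 1.0, 0.2]
gripper_width: 0.004
grasp_force: 0.0
q [ 0.07  0.43 -0.16  1.4   0.07  1.33 -1.45] p [ 0.6586 -0.0027  0.3246] F [-0.5  1.   0.2]
turn [0.003 0.01  0.211] lin now [16.4  4.6 64.5] lin after turn [16.4  1.3 64.6]
```

```bash
python3 -m creep '[{"angular":[0,0,0.11],"linear":[8,1,15],"gripper":0},{"angular":[0,0,0.1],"linear":[8,1,20],"gripper":0},{"angular":[0,0,0],"linear":[0,0,20],"gripper":0},{"angular":[0,0,0],"linear":[0,0,10],"gripper":0},{"angular":[0,0,0],"linear":[0,0,0],"gripper":0}]'
python3 -c "
from h import *
go([.675,-.004,.235],0,.0)"
```

```text
t: 12.15
ee_pos: [0.674, -0.0019, 0.2612]
eef_rot: [1.0, 0.001, -0.004, 0.002]
contact_force: [-0.1, -0.7, 0.1]
gripper_width: 0.005
grasp_force: 0.0
q [ 0.04  0.49 -0.12  1.45  0.06  1.22 -1.65] p [ 0.674  -0.0019  0.2612] F [-0.1 -0.7  0.1]
turn [0.004 0.007 0.003] lin now [ 1.1  2.  26.2] lin after turn [ 1.   2.1 26.2]
```

```bash
python3 -m creep '[{"angular":[0,0,0],"linear":[0,0,15],"gripper":0},{"angular":[0,0,0],"linear":[0,0,10],"gripper":0},{"angular":[0,0,0],"linear":[-7,0,7],"gripper":0},{"angular":[0,0,0],"linear":[-8,0,8],"gripper":0},{"angular":[0,0,0],"linear":[-8,0,9],"gripper":0},{"angular":[0,0,0],"linear":[-7,0,9],"gripper":0},{"angular":[0,0,0],"linear":[-7,0,10],"gripper":0},{"angular":[0,0,0],"linear":[-6,0,10],"gripper":0},{"angular":[0,0,0],"linear":[-6,0,10],"gripper":0}]'
python3 -c "
from h import *
go([.624,-.004,.173],0,.0)"
```

```text
t: 13.28
ee_pos: [0.6248, -0.003, 0.1734]
eef_rot: [1.0, 0.001, -0.003, 0.002]
contact_force: [2.7, 1.9, 2.5]
gripper_width: 0.004
grasp_force: 1.5
q [ 0.05  0.48 -0.12  1.67  0.07  1.   -1.67] p [ 0.6248 -0.003   0.1734] F [2.7 1.9 2.5]
turn [0.004 0.006 0.001] lin now [-0.8  1.   0.4] lin after turn [-0.8  1.   0.4]
```

Contact is made at about 3 N and the arc is tracking. Continue to shut.

```bash
python3 -m creep '[{"angular":[0,0,0],"linear":[-5,0,11],"gripper":0},{"angular":[0,0,0],"linear":[-5,0,11],"gripper":0},{"angular":[0,0,0],"linear":[-4,0,11],"gripper":0},{"angular":[0,0,0],"linear":[-4,0,11],"gripper":0},{"angular":[0,0,0],"linear":[-3,0,11],"gripper":0},{"angular":[0,0,0],"linear":[-3,0,12],"gripper":0},{"angular":[0,0,0],"linear":[-2,0,10],"gripper":0},{"angular":[0,0,0],"linear":[-1,0,8],"gripper":0},{"angular":[0,0,0],"linear":[0,0,5],"gripper":0},{"angular":[0,0,0],"linear":[0,0,2],"gripper":0},{"angular":[0,0,0],"linear":[0,0,0],"gripper":0},{"angular":[0,0,0],"linear":[0,0,0],"gripper":0}]'
python3 -c "
from h import *
go([.597,-.004,.083],0,.0)"
```

```text
t: 14.78
ee_pos: [0.5973, -0.0041, 0.0833]
eef_rot: [1.0, 0.0, -0.003, 0.003]
contact_force: [-4.9, 0.4, 10.9]
gripper_width: 0.002
grasp_force: 5.9
q [ 0.05  0.55 -0.11  1.8   0.09  0.8  -1.68] p [ 0.5973 -0.0041  0.0833] F [-4.9  0.4 10.9]
turn [0.005 0.007 0.001] lin now [-0.3 -0.2  0.3] lin after turn [-0.3 -0.1  0.3]
```

```bash
python3 -m creep '[{"angular":[0,0,0],"linear":[0,0,1],"gripper":0},{"angular":[0,0,0],"linear":[0,0,0],"gripper":0},{"angular":[0,0,0],"linear":[0,0,-10],"gripper":0},{"angular":[0,0,0],"linear":[0,0,-30],"gripper":0},{"angular":[0,0,0],"linear":[-16,37,-20],"gripper":0},{"angular":[0,0,0],"linear":[-16,37,0],"gripper":0},{"angular":[0,0,0],"linear":[-16,36,0],"gripper":0},{"angular":[0,0,0],"linear":[-16,36,0],"gripper":0},{"angular":[0,0,0],"linear":[0,0,0],"gripper":0},{"angular":[0,0,0],"linear":[0,0,0],"gripper":0}]'
python3 -c "
from h import *
go([.532,-.151,.075],0,.0)
im=cams.get_image('top')
cv2.imwrite('pics/t4.png',cv2.resize(im[120:240,240:400],None,fx=4,fy=4)[:,:,::-1])"
```

```text
t: 16.02
ee_pos: [0.5344, -0.1494, 0.1421]
eef_rot: [1.0, 0.0, -0.003, 0.002]
contact_force: [-0.0, -0.0, 0.4]
gripper_width: 0.004
grasp_force: 0.0
q [ 0.29  0.4  -0.09  1.87  0.05  0.87 -1.39] p [ 0.5344 -0.1494  0.1421] F [-0.  -0.   0.4]
turn [0.004 0.006 0.001] lin now [-2.   1.3 67.2] lin after turn [-2.4  1.6 67.1]
```

View pics/t4.png

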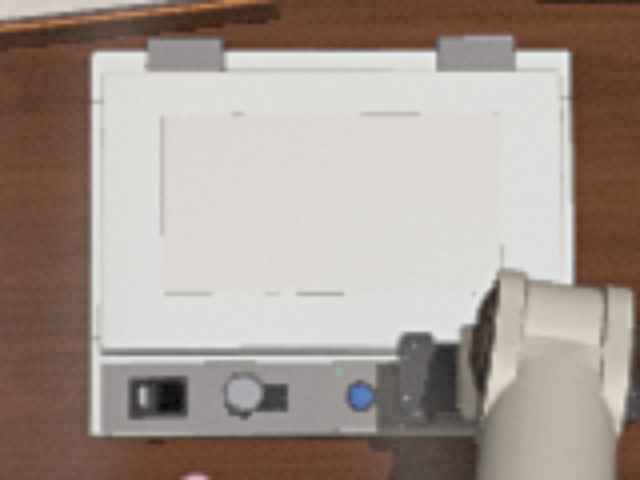

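The lid is flat shut, the rocker is on, and the loupe (243,395) and blue key (360,395) are untouched. Press the green key.

```bash
python3 -m creep '[{"angular":[0,0,0],"linear":[-1,1,35],"gripper":0},{"angular":[0,0,0],"linear":[-1,1,30],"gripper":0},{"angular":[0,0,0],"linear":[0,0,8],"gripper":0},{"angular":[0,0,0],"linear":[0,0,4],"gripper":0},{"angular":[0,0,0],"linear":[0,0,4],"gripper":0},{"angular":[0,0,0],"linear":[0,0,0],"gripper":0},{"angular":[0,0,0],"linear":[0,0,0],"gripper":0}]'
python3 -c "
from h import *
go([.532,-.151,.063],0,.0)"
```

```text
t: 16.95
ee_pos: [0.5329, -0.1513, 0.0632]
eef_rot: [1.0, 0.001, -0.002, 0.002]
contact_force: [-3.3, 2.9, 9.6]
gripper_width: 0.006
grasp_force: 4.4
q [ 0.29  0.52 -0.08  1.92  0.07  0.71 -1.4 ] p [ 0.5329 -0.1513  0.0632] F [-3.3  2.9  9.6]
turn [0.004 0.004 0.002] lin now [-0.9 -0.4  0.2] lin after turn [-0.9 -0.3  0.2]
```

```bash
python3 -m creep '[{"angular":[0,0,0],"linear":[0,0,-10],"gripper":0},{"angular":[0,0,0],"linear":[0,0,-40],"gripper":0},{"angular":[0,0,0],"linear":[0,0,-50],"gripper":0},{"angular":[0,0,0],"linear":[0,0,-50],"gripper":0},{"angular":[0,0,0],"linear":[0,0,0],"gripper":0},{"angular":[0,0,0],"linear":[0,0,0],"gripper":0}]'
python3 -c "
from h import *
im=cams.get_image('wrist');cv2.imwrite('pics/w5.png',im[:,:,::-1])"
```

```text
t: 17.7
ee_pos: [0.5329, -0.1515, 0.2118]
eef_rot: [1.0, 0.001, -0.002, 0.003]
contact_force: [0.7, -0.4, 0.1]
gripper_width: 0.004
grasp_force: 0.0
```

View pics/w5.png

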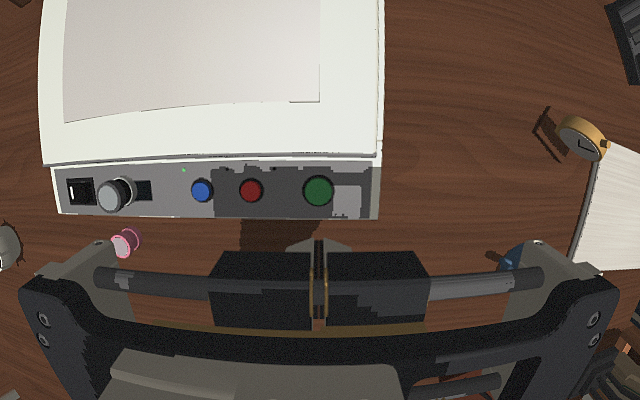

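The keys are up (green at (318,190)), the lid is shut, the rocker is on, the loupe (115,194) is standing, and the arm is clear.

```bash
python3 -c "
from cell import bot
print(bot.finish_job())"
```

```text
the job is handed in; nothing more can be done
None
```

I switched the scanner on, pushed the lid fully shut, and pressed the green start key to its stop and let it spring back. The job is handed in at about 18 s of the 51 s limit; the hand-in returned no verdict.

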